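# Set the clamp screw of a tube fixture

### The arm

A 6-joint arm with a two-finger parallel gripper is mounted at the origin on the work surface. World frame = base frame: x ahead of the robot, y to its left, z up, the work surface at z = 0. Lengths are in mm, angles in degrees, forces in N, time in s.
With the tool pointing down it reaches from about 250 to 850 mm from the base axis. Payload 12.5 kg.
Tool frame: the origin (TCP) lies at the very end of the fingers, on their centre line; the grasp point (between the pads) lies 19 mm behind it; z points along the fingers, y is the direction in which the jaws open and shut (so a half turn about z gives the same grasp; the last joint's range is limited). The gripper opens to 93 mm and grips with 3 to 60 N. Pads are 15 mm wide; open, the fingers measure 128 mm over their backs; the gripper's body (75 mm by 188 mm) begins 65 mm behind the grasp point.
Start: joints at [62.647, 20.094, 94.641, -0, 65.266, -4.847], TCP at [210.495, 508.11, 218.633] pointing down, gripper open.
Joint ranges: [-157.81, 157.81], [-45, 120.19], [0.68, 151.7], [-89.99, 269.99], [4.06, 180], [-164.3, 164.3]. Speed limits (degrees/s): [127.2, 127.2, 159.86, 180, 180, 180].

### API

Orientations are given as [roll, pitch, yaw] about the fixed x, y, z axes, in that order (R = Rz(yaw) Ry(pitch) Rx(roll)).
In Python, from workcell import r, imaging, models gives the robot as it stands.
- The arm moves only by the shell command python3 -m handwheel 'ROWS' [FORCE]. ROWS is JSON, a list of rows, each a list of 3 entries, a list of its own where there are three numbers: the shift along the tool's x, y, z in cm, then the turn, a rotation vector about the tool's x, y, z in degrees, then the closure, from 0 (fully open) to 1 (shut). A call has 1 to 12 rows; each row shifts and turns the pose as measured when the row begins, along the tool's axes as they then stand; what a row does not reach is not made up. A row lasts 1/10 s, in which the tool goes at most 50 mm and 8.59 degrees, less where a joint would pass 70% of its speed; a pose out of reach is approached as far as the arm can. A call is refused whole if a number of a shift passes 5 or a number of a turn 8.59, either way. A call with a gripper value outside its range is refused whole. The fingers move at their own pace and stop on an object; FORCE is the grip in N (left out, the last holds). Time passes only in rows, so rows that do not move let the fingers close. It gives the time, the measured TCP pose, the force and the opening at its end, in the units of the state.
- r.get_state(): the state, without advancing time (a new reading comes with each control period).
- imaging.read_camera(name): name is "scene" or "side" or "wrist"; returns the picture (400x640x3 uint8, red, green, blue); there is no depth.
- imaging.get_calibration(name): a dict with "fovy" (degrees; the focal length in pixels is half the picture's height over the tangent of half this angle, whatever the lens; pixels are square), "cx", "cy" (the principal point, pixels), "origin" and "attitude" of the camera in the world. Camera axes: x right, y up, looking along -z (the intrinsics and any distortion apply to the point x, -y, -z); pixel columns grow to the right and rows downward; lengths in mm; the calibration is good to about 2 mm. A picture is of the moment at which its call begins: read the wrist's pose just before it. get_calibration takes no time and is no camera call; for the wrist camera it gives the pose at the moment of the call.
- r.close_job(): hands the job in, once; it reports no verdict.
Trained networks look in the newest picture that a camera, given by its name, has taken for a name from the list of things; names that differ only in an ending like _2 or _b are one class to them, and where a whole thing is asked for, a point or a joint stands for the part that bears it (a point fixed in the world has none). Each returns a list of dicts, best first, with "confidence" (0 to 1); they miss things now and then, are a little off and sometimes report something else, mostly with a low value. They report only what shows in the picture. A call takes as long as a camera call.
- models.outline_of(camera, target): "pixels" (400x640 bool, what is visible of it) and "uv" ([column, row] in pixels, amid what is visible of it).
The state is a dict: "t": time; "joints": joint angles; "qd": joint speeds; "joint_torque": joint torques, N m; "position": TCP position; "ee_rot": TCP orientation; "ft_force": force on the tool from outside, world axes, zero at the start; "wrist_torque": the same for the moment, N m; "width": opening from 0.0 (shut) to 1.0 (fully open).
Only numpy, scipy, OpenCV 4.12 (cv2) and the standard library are available. Lean on these libraries where they do the work, as an engineer would, in place of code of your own. Each camera call takes 0.05 s, during which the arm holds its last target. There are 200 camera calls.

### The job

On the tube fixture, push the grey sliding clamp frame along its bed towards the tube until it is fully home against its end stop, then swing its lock lever clockwise (seen from above) all the way round to its stop, so that it points straight back along the bed, away from the tube. Then turn the winged clamp screw clockwise until it seats and will turn no further, back it off a quarter turn (90 degrees) and keep hold of it there for a mate to tighten the lock nut: finish with the fingers still gripping the wing and holding it still, the frame home and the lever locked. Leave the other things on the bench where they lie.

Things in the scene. Friction and masses are not known exactly. Their poses are not given: they have to be found in the camera images.
- bed (a point): Centre of the fixture's underside, on the bench; fixed, but place and yaw differ each run. Frame: x along the bed from its open end to the tube, y left, z up. Iron bed 290 x 100 x 12 mm (x -165 to +125 mm). A rusty tube, diameter 60, 280 mm long, lies across it along y, axis at x = 65, z = 52 mm. Before it the end stop, a low bar, near face at x = 3 mm.
- carriage (a joint): Travel in m of the grey C-shaped clamp frame along the fixture's +x: 0 at the open end, 0.09 fully home against the end stop (starts at 0 to 0.03). Stays where it is left (friction about 5 N, whether locked or not): push with 6 to 15 N. Solid stops at both ends.
- column (a point): Centre of the top of the frame's column, 105 mm above the bench: an upright block 45 mm along the fixture's x, 50 mm along y (foot below 36 mm height: 90 mm wide). Push on its back face (22.5 mm to -x of this point) from above. Level with its top an arm 30 mm wide reaches 105 mm to +x over the tube and carries the clamp screw, 85 mm to +x of this point.
- lever (a joint): Lock lever on top of the column, turning about the vertical axis through the column's centre. 0: points to the fixture's -y (right, seen from the open end); grows clockwise seen from above; pi/2: locked, at its solid stop, points to the fixture's -x (back along the bed). Starts at 0 to 0.3; stays where it is left (friction 0.12 N m, about 2 N at its knob).
- lever_knob (a point): Centre of the upright round black knob at the end of the lock lever: 16 mm diameter, 34 mm tall, 65 mm out from the lever's axis, centre 125 mm above the bench. The knob can be pinched from above or pushed. The lever arm under it is 8 mm thick, 12 mm wide.
- lever_pivot (a point): Point on the lever's vertical axis, at the height of lever_knob (125 mm above the bench); moves with the frame.
- screw (a joint): Angle in rad by which the clamp screw is backed off from its seat: 0 seated (solid stop), grows counter-clockwise seen from above; a quarter turn off the seat is pi/2. Starts at 0.7 to 2.0. The wing's long side lies along the fixture's x at 0 and across it at pi/2. Friction 0.05 N m; it stays where it is left. It hardly rises or sinks as it turns (fine thread).
- wing: Steel wing on top of the clamp screw, turning with it: an upright flat bar 42 mm long (its own x), 12 mm thick (its own y), 32 mm tall, on a round collar of 26 mm diameter, 8 mm thick. Origin on the screw's vertical axis at the collar's underside (137 mm above the bench, 32 mm over the arm). The hexagonal nut lower down is the lock nut.
- wing_grip (a point): Centre of the wing's bar, on the screw's axis, 161 mm above the bench: the place to grip it, across its 12 mm thickness, from above. The bar's top is 177 mm above the bench.
- magnet_small: Bystander: hexagonal welding magnet, 84 mm over corners, 18 mm thick, flat on the bench left of the bed. Origin under its centre.
- magnet_big: Bystander: hexagonal welding magnet, 130 mm over corners, 18 mm thick, on the right of the bench. Origin under its centre.
- tin: Bystander: small open steel tin, 64 mm diameter, 45 mm tall, beside the bed on its right. Origin under its centre.
- hammer: Bystander: hammer lying on the left of the bench.
- shell: Bystander: half-round sheet steel shell 130 mm long, hollow side down, near the robot on the right.
- scrap: Bystander: C-shaped rusty plate about 140 mm across, 4 mm thick, near the robot on the left.
- rule: Bystander: aluminium straightedge 400 x 32 x 5 mm lying across the far edge of the bench.

How it is judged (in metres and radians):
On the way, in this order (a step that is already met when the one before it is completed fails the run):
1. the clamp frame is pushed home against its end stop (value of joint carriage above 0.085 m), for 0.2 s.
2. with the frame home, the lever is swung to its locked stop (value of joint carriage above 0.085 m and value of joint lever above 1.4 rad), for 0.2 s.
3. with frame home and locked, the screw is turned in until it seats (all of step 2 and value of joint screw below 0.1 rad), for 0.1 s.
At the end, for the whole second after the job is handed in: The frame is within 5 mm of its end stop, the lever within 0.17 rad of its locked stop, the screw backed off a quarter turn from its seat (pi/2 +- 0.3 rad) and still (under 0.05 rad/s), and the fingers still grip the wing (over 2 N, the grasp point within 35 mm of the centre of its bar) (all of step 2 and value of joint screw between 1.27 and 1.87 rad and velocity of joint screw between -0.05 and 0.05 rad/s and contact force between the fingers and wing above 2 N and distance between the grasp point and wing_grip below 0.035 m); the arm keeps its last pose, push and grip.
It fails at once if a bystander is shoved more than 30 mm (distance of any of magnet_small, magnet_big, tin, hammer, shell, scrap, rule from where it was at the start of the episode above 0.03 m).
It also fails if it takes over 67 s, if anything falls off the work surface, if the arm or the gripper's body presses on something with over 40 N, if the wrist force passes 120 N, or if a joint passes its speed limit or range.

## Working session

There is one attempt and no reset: what is moved stays moved. The work goes in short steps, Python scripts to look and compute and a shell command to move; the robot and the scene stay as the last step left them, time stands still between calls to the robot, and variables do not carry over. Pictures are saved under pics/ and viewed, about 8 in all and at most 12, crops included, and the job is handed in when it is done.

```bash
mkdir -p pics; ls; python3 - <<'E'
from workcell import r, imaging, models
import cv2
print(r.get_state())
for c in ["scene","side"]:
    p=imaging.read_camera(c); cv2.imwrite(f"pics/{c}0.png",p[:,:,::-1])
    print(c,imaging.get_calibration(c))
    for n in ["lever_knob","wing","carriage","lever","tin","screw"]:
        o=models.outline_of(c,n); print(n,[(round(d["confidence"],2),d["uv"],int(d["pixels"].sum())) for d in o][:3])
E
```

```text
pics
{'t': 0.0, 'joints': array([ 6.26466992e+01,  2.01237920e+01,  9.46780340e+01, -1.12715807e-03,
        6.52666441e+01, -4.84566217e+00]), 'qd': array([-0.05048045,  0.03462749, -0.02732532,  0.04982591, -0.0296173 ,
        0.10561194]), 'joint_torque': array([-1.15474839e-03, -4.97315741e+01, -2.85262835e+01,  6.99057290e-02,
        2.56556697e-02, -1.11384115e-04]), 'position': array([210.34476382, 507.79842081, 218.09946129]), 'ee_rot': array([-1.79931688e+02, -4.76426209e-03,  1.57492831e+02]), 'ft_force': array([-0.79957669,  0.53101988, -0.68082916]), 'wrist_torque': array([-0.02454511, -0.03106558, -0.05932976]), 'width': 1.0014229393944052}
scene {'fovy': 44.63528258665485, 'cx': 318.2907800784869, 'cy': 201.34481928520506, 'origin': array([1249.63951681, -315.86635105, 1184.07684567]), 'attitude': array([36.21008599, -0.68814059, 66.46685874])}
lever_knob [(0.44, [319.4, 188.1], 190)]
wing [(0.67, [347.2, 192.2], 157)]
carriage [(0.8, [331.9, 192.9], 1111)]
lever [(0.55, [321.0, 181.8], 158)]
tin [(0.94, [298.2, 218.3], 430)]
screw [(0.61, [349.4, 193.7], 211)]
side {'fovy': 43.90946998057096, 'cx': 322.49826889928806, 'cy': 196.66356752967815, 'origin': array([ 293.12382214, 1075.08718171, 1249.35779761]), 'attitude': array([ 4.39624683e+01, -1.09682674e-01, -1.66183488e+02])}
lever_knob [(0.51, [342.4, 202.6], 133)]
wing []
carriage [(0.8, [333.7, 216.5], 953)]
lever [(0.72, [345.4, 209.2], 141)]
tin [(0.55, [365.1, 136.6], 498), (0.51, [332.4, 203.1], 199)]
screw [(0.5, [311.9, 204.8], 104)]
```

View both.

```bash
python3 - <<'E'
import cv2,numpy as np
a=cv2.imread("pics/scene0.png")[110:290,200:500];b=cv2.imread("pics/side0.png")[110:290,200:500]
cv2.imwrite("pics/both.png",np.hstack([cv2.resize(x,None,fx=2.6,fy=2.6,interpolation=2)[:, :] for x in (a,)]))
cv2.imwrite("pics/bothb.png",cv2.resize(b,None,fx=2.6,fy=2.6,interpolation=2))
E
```

```text
(no output)
```

View pics/both.png

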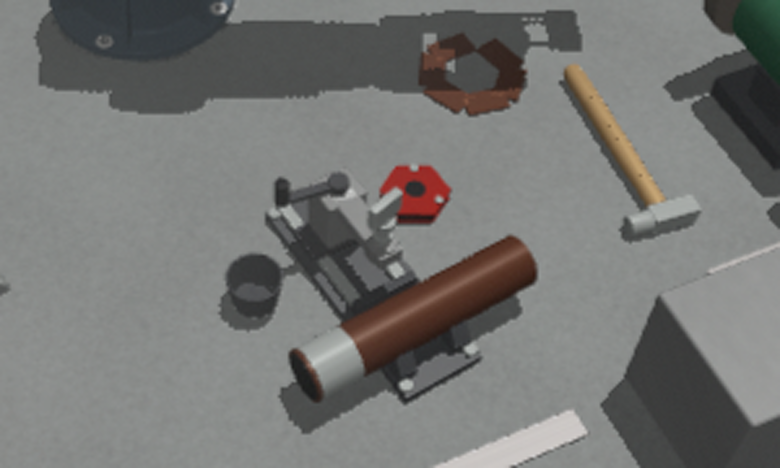

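View pics/bothb.png

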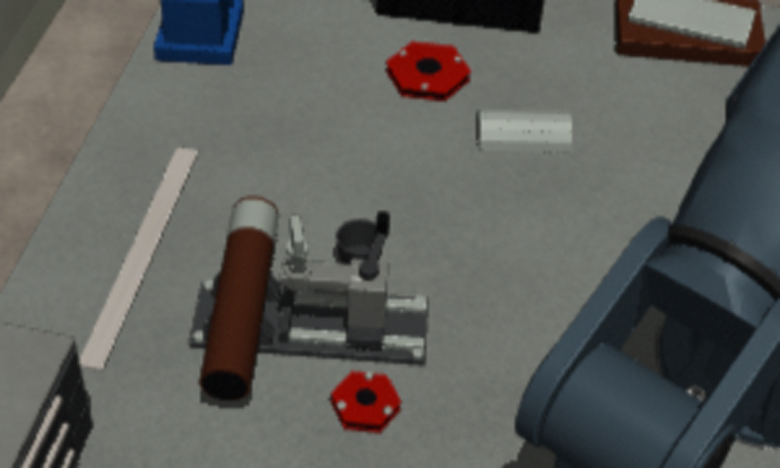

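The scene crop shows the fixture at about (335,195), with the knob at (308,183), hub at (330,180) and wing at (348,190). In the side crop the knob is at (347,195), the hub at (342,213) and the wing at (314,202). The lever is near 0.

```bash
cat > h.py <<'E'
from workcell import r, imaging, models
import cv2, numpy as np
from scipy.spatial.transform import Rotation as R
def ray(cal,uv):
    f=200/np.tan(np.radians(cal["fovy"]/2))
    d=np.array([(uv[0]-cal["cx"])/f,-(uv[1]-cal["cy"])/f,-1])
    return np.array(cal["origin"]),R.from_euler("xyz",cal["attitude"],degrees=True).apply(d)
def atz(cal,uv,z):
    o,d=ray(cal,uv); return o+d*(z-o[2])/d[2]
def proj(cal,p):
    f=200/np.tan(np.radians(cal["fovy"]/2))
    q=R.from_euler("xyz",cal["attitude"],degrees=True).inv().apply(np.array(p)-cal["origin"])
    return np.array([cal["cx"]-f*q[...,0]/q[...,2],cal["cy"]+f*q[...,1]/q[...,2]]).T
def tri(*cu):
    A=np.zeros((3,3));b=np.zeros(3)
    for c,u in cu:
        o,d=ray(c,u);d/=np.linalg.norm(d);M=np.eye(3)-np.outer(d,d);A+=M;b+=M@o
    return np.linalg.solve(A,b)
E
python3 - <<'E'
from h import *
S=imaging.get_calibration("scene");D=imaging.get_calibration("side")
for n,a,b,z in [("knobtop",(308.5,179.5),(347.5,192),142),("hub",(330.4,180.4),(342.3,213),115),("wing",(348.5,190),(313.8,202),161),("tubeN",(318,254),(298,187),52),("tubeF",(400,208),(286,258),52)]:
    print(n,tri((S,a),(D,b)).round(),atz(S,a,z).round(),atz(D,b,z).round())
# bed corners z=12
for a in [(200+405/2.6,110+395/2.6),(200+478/2.6,110+355/2.6),(200+268/2.6,110+215/2.6)]: print(atz(S,a,12).round())
for a in [(200+190/2.6,110+345/2.6),(200+427/2.6,110+360/2.6),(200+428/2.6,110+297/2.6)]: print(atz(D,a,12).round())
E
```

```text
knobtop [476.   4. 145.] [477.   5. 142.] [475.  -1. 142.]
hub [479.  68. 114.] [484.  69. 115.] [476.  65. 115.]
wing [563.  83. 160.] [565.  83. 161.] [562.  83. 161.]
tubeN [658. -50.  69.] [654. -43.  52.] [659. -71.  52.]
tubeF [611. 231.  57.] [608. 233.  52.] [612. 227.  52.]
[697.  52.  12.]
[684. 146.  12.]
[421.  10.  12.]
[680. 151.  12.]
[394. 104.  12.]
[411.   5.  12.]
```

```bash
python3 -m handwheel '[[[-3.3,-3,0],[0,0,0],1],[[-3.3,-3,0],[0,0,0],1],[[-3.3,-3,0],[0,0,0],1],[[-3.3,-3,0],[0,0,0],1],[[-3.3,-3,0],[0,0,0],1],[[-3.3,-3,0],[0,0,0],1],[[-3.3,-3,0],[0,0,0],1],[[-3.3,-3,0],[0,0,0],1],[[-3.3,-3,0],[0,0,0],1],[[-3.3,-3,0],[0,0,0],1],[[-3.3,-3,0],[0,0,0],1]]'
python3 -m handwheel '[[[0,0,0],[0,0,8.5],1],[[0,0,0],[0,0,8.5],1],[[0,0,0],[0,0,8.5],1],[[0,0,0],[0,0,8.5],1],[[0,0,0],[0,0,8.5],1],[[0,0,0],[0,0,8.5],1],[[0,0,0],[0,0,8.5],1],[[0,0,0],[0,0,8.5],1],[[0,0,0],[0,0,8.5],1],[[0,0,0],[0,0,8.5],1],[[0,0,0],[0,0,8.5],1],[[0,0,0],[0,0,8.5],1]]'
```

```text
t: 1.8
position: [425.5, 51.9, 219.5]
ee_rot: [179.7, 0.2, 158.0]
ft_force: [0.5, 0.6, -0.3]
width: 0.106
t: 3.0
position: [428.0, 45.6, 220.5]
ee_rot: [179.7, -0.4, 54.6]
ft_force: [0.3, 0.6, 0.2]
width: 0.005
```

```bash
python3 -m handwheel '[[[0,0,0],[0,0,8.5],1],[[0,0,0],[0,0,8.5],1],[[0,0,0],[0,0,8.5],1],[[0,0,0],[0,0,8.5],1],[[0,0,0],[0,0,8.5],1],[[0,0,0],[0,0,2.5],1],[[0,0,0],[0,0,0],1]]'
python3 - <<'E'
from h import *
print(imaging.get_calibration("wrist")); 
p=imaging.read_camera("wrist"); cv2.imwrite("pics/w1.png",p[:,:,::-1])
W=imaging.get_calibration("wrist")
for n,z in [("lever_knob",142),("wing",165),("lever",115),("carriage",105)]:
    for o in models.outline_of("wrist",n)[:2]: print(n,o["confidence"],o["uv"],atz(W,o["uv"],z).round(1))
E
```

```text
t: 3.7
position: [428.1, 45.6, 221.1]
ee_rot: [-179.9, -0.6, 8.8]
ft_force: [-0.4, 0.2, 0.1]
width: 0.004
{'fovy': 66.06899069837343, 'cx': 316.3721300342437, 'cy': 199.98126504805032, 'origin': array([496.82206398,  56.26083778, 387.90535979]), 'attitude': array([-1.42935880e+01,  7.30099479e-02, -8.12155204e+01])}
lever_knob 0.84 [333.4, 146.0] [480.4  40.5 142. ]
wing 0.91 [295.4, 16.3] [560.1  80.3 165. ]
lever 0.61 [334.7, 144.9] [479.7  37.8 115. ]
carriage 0.72 [305.0, 107.8] [506.9  68.4 105. ]
carriage 0.52 [293.9, 14.5] [578.3  88.2 105. ]
```

View pics/w1.png

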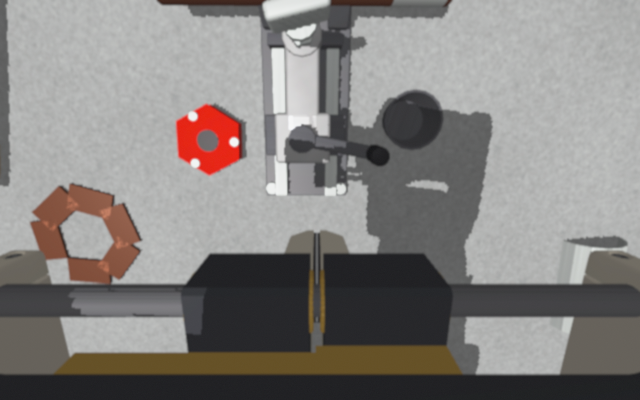

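The wrist picture shows the hub at (302,139), knob at (377,155), open bed corners at (267,193) and (348,193), and the wing near (297,12).

```bash
python3 - <<'E'
from h import *
W=imaging.get_calibration("wrist")
for n,u,z in [("hub",(302,139),120),("knob",(377,155),142),("cornL",(267,194),12),("cornR",(348,193),12),("bedL far",(263,30),12),("bedR far",(350,30),12),("wing",(297,11),177),("wingcollar",(300,38),141),("colback L",(273,158),105),("tcp",(317,300),221)]: print(n,atz(W,u,z).round(1))
E
```

```text
hub [480.6  66.6 120. ]
knob [478.8   5.1 142. ]
cornL [400.1 104.5  12. ]
cornR [417.1   4.3  12. ]
bedL far [584.5 130.3  12. ]
bedR far [599.4  35.3  12. ]
wing [559.7  78.5 177. ]
wingcollar [553.3  77.7 141. ]
colback L [458.6  91.1 105. ]
tcp [392.6  39.9 221. ]
```

```bash
python3 -m handwheel '[[[0,-0.6,3.6],[0,0,0],1],[[0,-0.6,3.6],[0,0,0],1],[[0,0,3.6],[0,0,0],1],[[0,0,3.6],[0,0,0],1],[[0,0,0],[0,0,0],1]]'
python3 -m handwheel '[[[0.5,0,0],[0,0,0],1],[[0.5,0,0],[0,0,0],1],[[0.5,0,0],[0,0,0],1],[[0.5,0,0],[0,0,0],1]]'
```

```text
t: 4.45
position: [429.8, 58.3, 74.3]
ee_rot: [180.0, -0.9, 9.1]
ft_force: [-0.5, 0.9, 1.5]
width: 0.004
t: 4.85
position: [452.1, 61.6, 78.9]
ee_rot: [180.0, -1.1, 9.2]
ft_force: [-5.5, -0.8, -4.0]
width: 0.007
```

```bash
python3 -m handwheel '[[[0.8,0,0.15],[0,0,0],1],[[0.8,0,0.15],[0,0,0],1],[[0.8,0,0.15],[0,0,0],1],[[0.8,0,0.15],[0,0,0],1],[[0.8,0,0.15],[0,0,0],1],[[0.8,0,0.15],[0,0,0],1]]'
python3 -m handwheel '[[[0.4,0,0.1],[0,0,0],1],[[0.4,0,0.1],[0,0,0],1],[[0.4,0,0.1],[0,0,0],1]]'
```

```text
t: 5.45
position: [500.0, 69.4, 75.0]
ee_rot: [180.0, -0.7, 9.2]
ft_force: [-6.4, -1.3, 5.2]
width: 0.003
t: 5.75
position: [512.3, 71.4, 73.8]
ee_rot: [180.0, -0.7, 9.2]
ft_force: [-5.4, -1.8, 4.5]
width: 0.006
```

```bash
python3 -m handwheel '[[[0.4,0,0],[0,0,0],1],[[0.3,0,0],[0,0,0],1]]'
python3 -m handwheel '[[[0.3,0,0],[0,0,0],1],[[0.3,0,0],[0,0,0],1]]';python3 -m handwheel '[[[0.3,0,0],[0,0,0],1],[[0.3,0,0],[0,0,0],1]]'
```

```text
t: 5.95
position: [518.1, 72.3, 73.9]
ee_rot: [180.0, -0.4, 9.2]
ft_force: [-5.5, -2.4, -0.9]
width: 0.001
t: 6.15
position: [518.1, 72.4, 73.9]
ee_rot: [180.0, 0.4, 9.2]
ft_force: [-21.6, -6.2, 18.2]
width: 0.005
t: 6.35
position: [517.7, 72.3, 74.0]
ee_rot: [-180.0, 1.3, 9.2]
ft_force: [-19.6, -4.5, 14.5]
width: 0.007
```

The frame stopped at its end stop: 20 N or more with no further travel. Next I back off, rise and look.

```bash
python3 -m handwheel '[[[-1,0,0],[0,-1,0],1],[[-1.5,0,0],[0,0,0],1],[[-1,0,-5],[0,0,0],0.55],[[0,0,-5],[0,0,0],0.55],[[0,0,-5],[0,0,0],0.55],[[0,0,0],[0,0,0],0.55]]'
python3 - <<'E'
from h import *
p=imaging.read_camera("wrist"); cv2.imwrite("pics/w2.png",p[:,:,::-1])
W=imaging.get_calibration("wrist")
for n,z in [("lever_knob",130),("wing",165)]:
    for o in models.outline_of("wrist",n)[:2]: print(n,o["confidence"],o["uv"],atz(W,o["uv"],z).round(1))
for x in [(547.7,77.7,120),(547.7,77.7,105),(631,91.5,177)]: print(x,proj(W,x))
E
```

```text
t: 6.95
position: [489.5, 67.6, 230.2]
ee_rot: [180.0, 2.1, 9.2]
ft_force: [1.2, -0.5, -0.7]
width: 0.297
lever_knob 0.78 [349.1, 131.6] [548.4  50.1 130. ]
wing 0.92 [316.3, 9.5] [622.9  89.7 165. ]
(547.7, 77.7, 120) [316.13695206 126.17201266]
(547.7, 77.7, 105) [316.15822917 125.06466656]
(631, 91.5, 177) [315.53800003 -12.25938625]
```

View pics/w2.png

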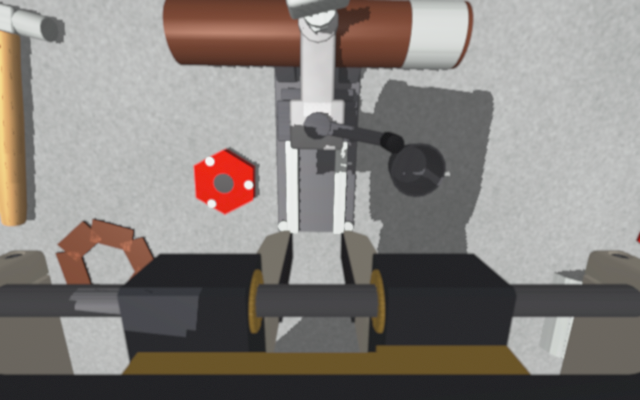

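Frame home: the hub is at (319,126), where predicted, the knob top is near (393,142), and the wing is at (316,9).

```bash
python3 - <<'E'
from h import *
W=imaging.get_calibration("wrist")
h=atz(W,(319,126),120);k=atz(W,(394,141),142); print(h,k)
d=(k-h)[:2]; print(np.hypot(*d)); a=np.degrees(np.arctan2(d[1],d[0])); print("lever deg",-(a-(9.3-90)), "dir",a)
T=h[:2]+65*d/np.hypot(*d); print("knob",T)
s=r.get_state(); e=T-s["position"][:2]; t=np.radians(9.2)
print("tool x,y",e@[np.cos(t),np.sin(t)],e@[np.sin(t),-np.cos(t)])
E
```

```text
[545.86997547  75.20947215 120.        ] [545.51632021  15.65726662 142.        ]
59.55325562129006
lever deg 9.64025130444395 dir -90.34025130444395
knob [545.48397488  10.21061828]
tool x,y 49.28087173830683 65.90223326920349
```

```bash
python3 -m handwheel '[[[1.6,2.1,0],[0,2,0],0.55],[[1.6,2.1,0],[0,0,-8],0.55],[[1.7,1.9,0],[0,0,-8],0.55],[[0,0,0],[0,0,-8],0.55],[[0,0,0],[0,0,-8],0.55],[[0,0,0],[0,0,-8],0.55],[[0,0,0],[0,0,-5],0.55],[[0,0,0],[0,0,0],0.55]]'
python3 - <<'E'
from h import *
s=r.get_state(); e=np.array([546,12.5])-s["position"][:2]; t=np.radians(s["ee_rot"][2])
print(s["ee_rot"],"tool x,y",e@[np.cos(t),np.sin(t)],e@[np.sin(t),-np.cos(t)])
p=imaging.read_camera("wrist"); W=imaging.get_calibration("wrist")
for o in models.outline_of("wrist","lever_knob")[:2]: print(o["confidence"],o["uv"],atz(W,o["uv"],130).round(1))
E
```

```text
t: 7.9
position: [543.6, 16.0, 207.0]
ee_rot: [-178.4, 1.1, 56.0]
ft_force: [-0.5, 0.0, -0.1]
width: 0.45
[-178.39908588    1.06219706   56.03073462] tool x,y -1.5573552012780771 3.9402980287382907
0.87 [302.3, 163.0] [552.5  53.  130. ]
```

```bash
python3 -m handwheel '[[[-0.1,0.4,3],[0,0,0],0.55],[[0,0,3],[0,0,0],0.55],[[0,0,2.5],[0,0,0],0.55],[[0,0,0],[0,0,0],0.55]]'
python3 - <<'E'
from h import *
p=imaging.read_camera("side"); S=imaging.get_calibration("side"); c=p[140:260,260:440]
cv2.imwrite("pics/s1.png",cv2.resize(c[:,:,::-1],None,fx=4,fy=4,interpolation=2))
s=r.get_state();print(s["position"],s["ee_rot"],s["ft_force"])
E
```

```text
t: 8.4
position: [543.6, 13.0, 118.9]
ee_rot: [-178.5, 1.1, 55.2]
ft_force: [-0.6, 0.3, 0.1]
width: 0.448
[544.58284175  12.94300034 120.57642088] [-178.56621737    0.99158042   55.20854157] [0.63720068 0.0191709  0.45461786]
```

View pics/s1.png

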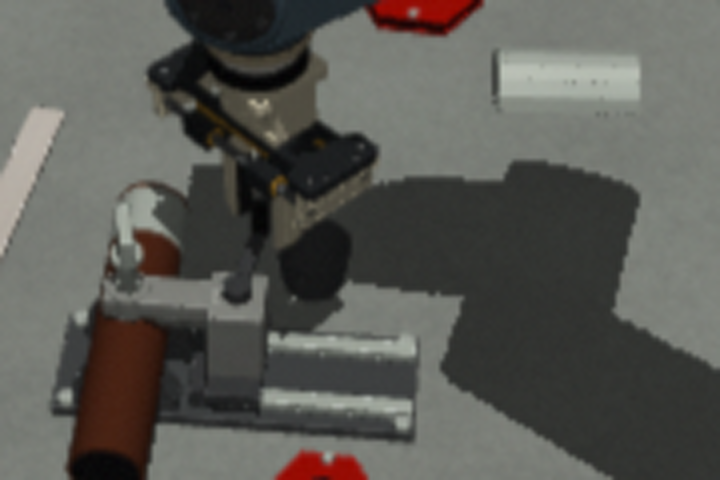

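The frame is home and the knob (around (262,230) in the crop) sits between the fingers. Close gently.

```bash
python3 -m handwheel '[[[0,0,0],[0,0,0],0.9],[[0,0,0],[0,0,0],1],[[0,0,0],[0,0,0],1],[[0,0,0],[0,0,0],1],[[0,0,0],[0,0,0],1]]' 10
```

```text
t: 8.95
position: [546.8, 12.8, 124.7]
ee_rot: [-178.9, 0.8, 55.1]
ft_force: [0.8, 0.6, -8.3]
width: 0.172
```

```bash
python3 -m handwheel '[[[-0.57,-0.98,0.2],[0,0,0],1],[[-0.39,-1.06,0.2],[0,0,0],1],[[-0.2,-1.11,0.2],[0,0,0],1],[[0,-1.13,0.1],[0,0,0],1]]'
```

```text
t: 9.35
position: [510.2, 25.4, 123.0]
ee_rot: [-179.8, 0.5, 55.0]
ft_force: [2.1, -3.6, -0.7]
width: 0.174
```

```bash
python3 -m handwheel '[[[0.1,-1.13,0.1],[0,0,0],1],[[0.29,-1.1,0.1],[0,0,0],1],[[0.48,-1.03,0.1],[0,0,0],1],[[0.65,-0.93,0.1],[0,0,0],1]]'
```

```text
t: 9.75
position: [486.1, 62.5, 121.8]
ee_rot: [179.8, 0.3, 54.9]
ft_force: [2.8, -3.8, 7.4]
width: 0.171
```

```bash
python3 -m handwheel '[[[0.3,-0.35,0],[0,0,0],1],[[0.3,-0.35,0],[0,0,0],1]]';python3 -m handwheel '[[[0.3,-0.35,0],[0,0,0],1]]';python3 -m handwheel '[[[0.25,-0.35,0],[0,0,0],1],[[0.25,-0.35,0],[0,0,0],1]]'
```

```text
t: 9.95
position: [484.6, 71.1, 122.3]
ee_rot: [179.5, 0.4, 55.1]
ft_force: [7.3, -23.5, -2.5]
width: 0.208
t: 10.05
position: [484.6, 74.1, 122.5]
ee_rot: [179.2, 0.4, 55.1]
ft_force: [9.0, -22.3, -0.8]
width: 0.222
t: 10.25
position: [483.4, 81.5, 122.7]
ee_rot: [178.9, 0.4, 55.2]
ft_force: [-0.3, -0.2, 0.6]
width: 0.022
```

The lever hit its stop at 23 N and then the fingers slipped off. Rise and look.

```bash
python3 -m handwheel '[[[0,0,-3],[0,0,0],0.9],[[0,0,-4],[0,0,0],0.7],[[0,0,-4],[0,0,0],0.55],[[0,0,-4],[0,0,0],0.55],[[0,0,0],[0,0,0],0.55]]'
python3 - <<'E'
from h import *
s=r.get_state();print(s["position"],s["ee_rot"])
p=imaging.read_camera("wrist"); cv2.imwrite("pics/w3.png",p[:,:,::-1])
W=imaging.get_calibration("wrist")
for n,z in [("lever_knob",130),("wing",165)]:
    for o in models.outline_of("wrist",n)[:2]: print(n,o["confidence"],o["uv"],atz(W,o["uv"],z).round(1))
E
```

```text
t: 10.75
position: [478.1, 87.5, 275.7]
ee_rot: [179.5, 0.6, 55.3]
ft_force: [0.1, 1.0, -1.1]
width: 0.399
[478.10583595  87.48944444 275.72851116] [179.5045799    0.62083047  55.2918999 ]
lever_knob 0.6 [349.6, 174.4] [513.8  79.4 130. ]
lever_knob 0.3 [256.8, 121.9] [467.9 174.2 130. ]
wing 0.56 [450.6, 103.7] [618.2  89.4 165. ]
```

View pics/w3.png

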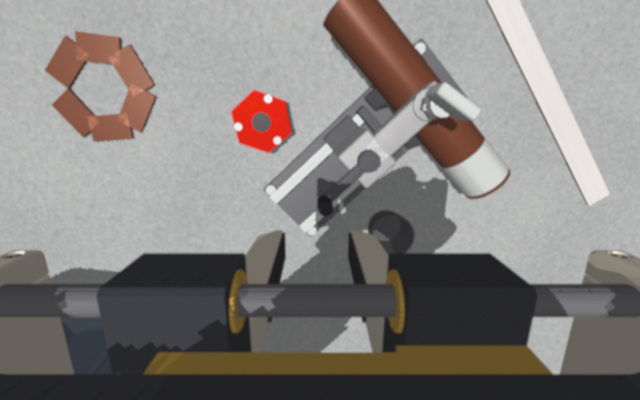

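Lever now points back along the bed (hub (369,158), knob (326,205)); the wing is near (458,101). Measure the lever angle and the wing.

```bash
python3 - <<'E'
from h import *
W=imaging.get_calibration("wrist")
h=atz(W,(369,158),118);k=atz(W,(326,203),142);print(h,k)
d=k-h;print("lever deg",-(np.degrees(np.arctan2(d[1],d[0]))-(9.3-90)), np.hypot(*d[:2]))
P=cv2.imread("pics/w3.png")[50:150,390:510]; cv2.imwrite("pics/w3c.png",cv2.resize(P,None,fx=5,fy=5,interpolation=2))
# edges of carriage & wing predicted
print(proj(W,[631,91.5,177]),proj(W,[631,91.5,137]))
E
```

```text
[537.72625745  79.81839547 118.        ] [477.33813783  71.35390537 142.        ]
lever deg 91.32094158788253 60.97845999946596
[473.38419915  89.40160138] [451.88602425  92.61442994]
```

View pics/w3c.png

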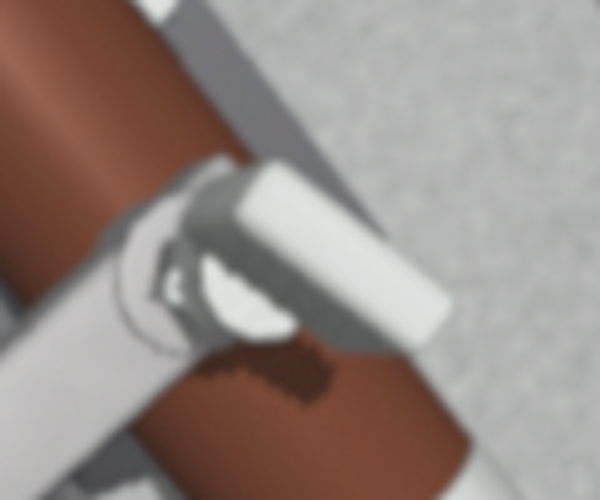

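```bash
python3 - <<'E'
from h import *
W=imaging.get_calibration("wrist")
print(r.get_state()["position"])
for u in [(266,190),(311,233),(411,42)]: print(atz(W,u,12).round(1))
print("tubeendcorners",atz(W,(508,172),52).round(1))
p=imaging.read_camera("scene");S=imaging.get_calibration("scene")
cv2.imwrite("pics/s2.png",cv2.resize(p[140:260,270:450,::-1],None,fx=4,fy=4,interpolation=2))
for c in ("scene","wrist"):
  if c=="wrist": imaging.read_camera(c)
  C=imaging.get_calibration(c)
  for n,z in [("lever_knob",130),("wing",165)]:
    for o in models.outline_of(c,n)[:1]: print(c,n,o["confidence"],o["uv"],atz(C,o["uv"],z).round(1))
E
```

```text
[476.11865006  86.94012066 270.28763205]
[400.3 101.7  12. ]
[415.2  11.9  12. ]
[664.5 150.2  12. ]
tubeendcorners [676.9 -49.5  52. ]
scene lever_knob 0.52 [333.0, 188.9] [524.2  57.8 130. ]
scene wing 0.53 [359.8, 209.3] [635.3  81.2 165. ]
wrist lever_knob 0.66 [353.3, 174.4] [515.3  77.  130. ]
wrist wing 0.67 [455.5, 98.2] [620.8  90.8 165. ]
```

View pics/s2.png

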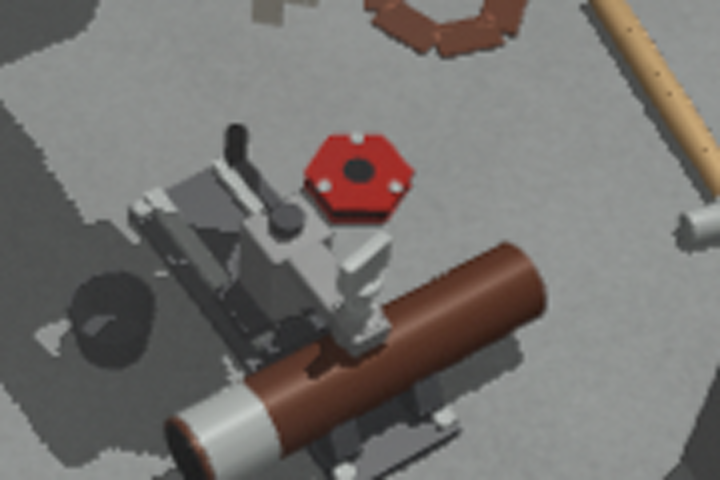

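```bash
python3 - <<'E'
from h import *
S=imaging.get_calibration("scene");D=imaging.get_calibration("side")
print("scene hub",atz(S,(341.75,194.25),118).round(1),"wing",atz(S,(361,205.5),161).round(1))
p=imaging.read_camera("side")
a=cv2.imread("pics/s1.png"); b=cv2.resize(p[140:260,260:440,::-1],None,fx=4,fy=4,interpolation=2)
t=a[270:335,105:262]   # frame arm+column top, home
m=cv2.matchTemplate(b,t,cv2.TM_CCOEFF_NORMED);print(cv2.minMaxLoc(m),"was (105,270)")
m=cv2.matchTemplate(b,a[340:440,300:420],cv2.TM_CCOEFF_NORMED);print(cv2.minMaxLoc(m),"bed was (300,340)")
print("side home hub",atz(D,(319.25,212),118).round(1), "10mm in px*4", 4*(proj(D,[547,77,105])-proj(D,[537,75.4,105])))
E
```

```text
scene hub [542.1  76.4 118. ] wing [623.2  91.  161. ]
(-0.6157148480415344, 0.9179548621177673, (536, 13), (118, 271)) was (105,270)
(-0.580219566822052, 0.7917612195014954, (276, 362), (300, 340)) bed was (300,340)
side home hub [545.6  81.1 118. ] 10mm in px*4 [-13.01820272  -0.81749312]
```

The side view shows the whole frame pulled back about 10 mm (13 px at 4x). I'll push it home again with the fingers straddling the lever arm.

```bash
python3 -m handwheel '[[[0,0,0],[0,0,8],0.63],[[0,0,0],[0,0,8],0.63],[[0,0,0],[0,0,8],0.63],[[0,0,0],[0,0,8],0.63],[[0,0,0],[0,0,8],0.63],[[0,0,0],[0,0,5.5],0.63],[[0,0,0],[0,0,0],0.63]]'
python3 - <<'E'
from h import *
s=r.get_state(); e=np.array([493,69.6])-s["position"][:2]; t=np.radians(s["ee_rot"][2])
print(s["position"],s["ee_rot"],"tool x,y",e@[np.cos(t),np.sin(t)],e@[np.sin(t),-np.cos(t)])
D=R.from_euler("xyz",[180,0,9.3],degrees=True); C=R.from_euler("xyz",s["ee_rot"],degrees=True)
print("rot",np.degrees((C.inv()*D).as_rotvec()))
imaging.read_camera("wrist");W=imaging.get_calibration("wrist")
for n,z in [("lever_knob",130),("wing",165)]:
    for o in models.outline_of("wrist",n)[:1]: print(n,o["confidence"],o["uv"],atz(W,o["uv"],z).round(1))
E
```

```text
t: 11.95
position: [476.2, 86.3, 268.7]
ee_rot: [179.2, 0.7, 7.9]
ft_force: [-0.3, 0.9, -0.2]
width: 0.374
[476.22188513  86.34031067 268.67065318] [179.21380086   0.70422701   7.92152089] tool x,y 14.310921799077967 18.892873184663955
rot [ 0.77767982  0.71363933 -1.37360851]
lever_knob 0.82 [335.6, 153.3] [514.9  71.1 130. ]
wing 0.92 [338.3, 18.3] [622.7  88.8 165. ]
```

```bash
python3 -m handwheel '[[[0.7,1,3],[0.7,0.7,-1.3],0.63],[[0.7,0.9,3],[0,0,0],0.63],[[0,0,3],[0,0,0],0.63],[[0,0,0],[0,0,0],0.63]]'
python3 -m handwheel '[[[0,0,2.5],[0,0,0],0.63],[[0,0,2.5],[0,0,0],0.63],[[0,0,2.5],[0,0,0],0.63],[[0,0,2],[0,0,0],0.63],[[0,0,0],[0,0,0],0.63]]'
```

```text
t: 12.5
position: [494.2, 68.8, 177.3]
ee_rot: [179.9, -0.2, 10.1]
ft_force: [-0.7, -0.6, 0.2]
width: 0.372
t: 13.0
position: [498.6, 69.4, 85.9]
ee_rot: [179.9, -0.6, 10.6]
ft_force: [-0.4, 0.1, -0.8]
width: 0.37
```

```bash
python3 - <<'E'
from h import *
p=imaging.read_camera("side"); cv2.imwrite("pics/s3.png",cv2.resize(p[140:260,260:440,::-1],None,fx=4,fy=4,interpolation=2))
E
```

```text
(no output)
```

View pics/s3.png

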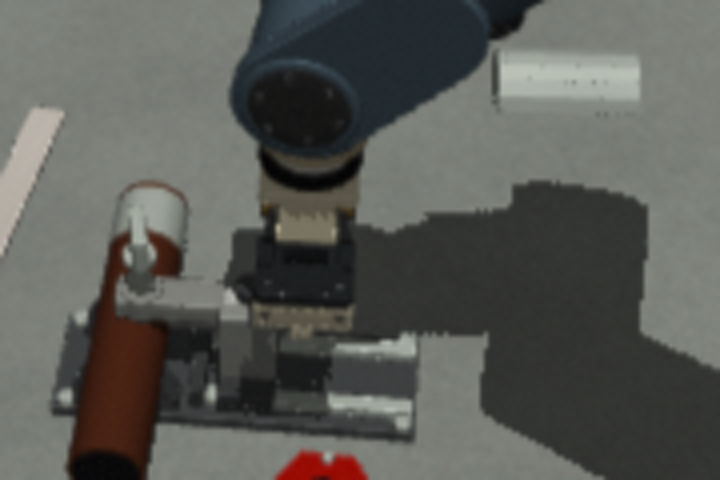

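The fingers are straddling behind the column and are not yet in contact. Push home.

```bash
python3 -m handwheel '[[[0.5,0,0.1],[0,0,0],0.63],[[0.5,0,0.1],[0,0,0],0.63]]';python3 -m handwheel '[[[0.4,0,0.1],[0,0,0],0.63],[[0.4,0,0.1],[0,0,0],0.63]]';python3 -m handwheel '[[[0.3,0,0],[0,0,0],0.63],[[0.3,0,0],[0,0,0],0.63]]'
```

```text
t: 13.25
position: [510.3, 71.4, 88.1]
ee_rot: [179.8, -0.8, 10.6]
ft_force: [-5.3, -4.0, -1.4]
width: 0.372
t: 13.45
position: [517.9, 72.6, 87.9]
ee_rot: [179.8, -0.7, 10.6]
ft_force: [-28.8, -7.6, 22.2]
width: 0.37
t: 13.65
position: [517.6, 72.6, 88.1]
ee_rot: [179.9, 0.3, 10.6]
ft_force: [-18.7, -5.7, 8.5]
width: 0.367
```

```bash
python3 -m handwheel '[[[-0.8,0,0],[0,0,0],0.63],[[-0.7,0,0],[0,0,0],0.63],[[0,0,-4],[0,0,0],0.63],[[0,0,-4],[0,0,0],0.5],[[0,0,-4],[0,0,0],0.3],[[0,0,-4],[0,0,0],0.3],[[0,0,0],[0,0,0],0.3]]'
python3 - <<'E'
from h import *
s=r.get_state();print(s["position"],s["ee_rot"])
p=imaging.read_camera("side"); a=cv2.imread("pics/s1.png"); b=cv2.resize(p[140:260,260:440,::-1],None,fx=4,fy=4,interpolation=2)
m=cv2.matchTemplate(b,a[270:335,105:262],cv2.TM_CCOEFF_NORMED);print(cv2.minMaxLoc(m)[1::2],"was (105,270)")
p=imaging.read_camera("wrist"); cv2.imwrite("pics/w4.png",p[:,:,::-1]);W=imaging.get_calibration("wrist")
for n,z in [("lever_knob",130),("wing",165)]:
    for o in models.outline_of("wrist",n)[:1]: print(n,o["confidence"],o["uv"],atz(W,o["uv"],z).round(1))
# wing angle from w3 with approx camera: orientation then yaw 55.3
Wc=dict(W); dy=55.3-s["ee_rot"][2]; 
rot=R.from_euler("z",dy,degrees=True); Wc["attitude"]=(rot*R.from_euler("xyz",W["attitude"],degrees=True)).as_euler("xyz",degrees=True)
Wc["origin"]=np.array([478.1,87.5,275.7])+rot.apply(W["origin"]-s["position"])
q=[atz(Wc,(390+x/5,50+y/5),177) for x,y in [(270,165),(450,300),(240,205),(418,342)]]
for a_,b_ in [(0,1),(2,3)]:
    d=q[b_]-q[a_]; print("wing yaw",np.degrees(np.arctan2(d[1],d[0])),np.linalg.norm(d))
print(np.mean(q,0))
E
```

```text
t: 14.35
position: [504.5, 70.6, 258.7]
ee_rot: [179.8, -0.2, 10.7]
ft_force: [1.0, 0.8, -0.7]
width: 0.664
[504.50935254  70.61577924 258.70138094] [ 1.79807421e+02 -1.66139469e-01  1.07033553e+01]
(0.8146424293518066, (104, 271)) was (105,270)
lever_knob 0.65 [316.6, 167.5] [527.8  75.  130. ]
wing 0.94 [323.0, 38.4] [630.2  89.5 165. ]
wing yaw -67.88779116594216 37.61520394829431
wing yaw -68.77270280024412 37.7951817625169
[619.45372753  90.05841716 177.        ]
```

```bash
python3 -m handwheel '[[[4.2,0.15,0],[0,0,0],0.3],[[4.2,0.15,0],[0,0,0],0.3],[[4.2,0.1,0],[0,0,0],0.3]]'
python3 -m handwheel '[[[0,0,0],[0,0,-8.5],0.3],[[0,0,0],[0,0,-8.5],0.3],[[0,0,0],[0,0,-8.5],0.3],[[0,0,0],[0,0,-8.5],0.3],[[0,0,0],[0,0,-8.5],0.3],[[0,0,0],[0,0,-8.5],0.3],[[0,0,0],[0,0,-8.5],0.3],[[0,0,0],[0,0,-8.5],0.3],[[0,0,0],[0,0,-8.5],0.3],[[0,0,0],[0,0,-8.5],0.3],[[0,0,0],[0,0,-8.5],0.3],[[0,0,0],[0,0,-8],0.3]]'
python3 - <<'E'
from h import *
p=imaging.read_camera("wrist"); cv2.imwrite("pics/w5.png",p[:,:,::-1]);W=imaging.get_calibration("wrist")
s=r.get_state();print(s["position"],s["ee_rot"],s["joints"])
o=models.outline_of("wrist","wing")
for d in o[:2]: print(d["confidence"],d["uv"],atz(W,d["uv"],165),cv2.minAreaRect(np.argwhere(d["pixels"])[:,::-1].astype(np.float32)))
e=np.array([630.4,91.])-s["position"][:2]; t=np.radians(s["ee_rot"][2])
print("tool x,y",e@[np.cos(t),np.sin(t)],e@[np.sin(t),-np.cos(t)])
D=R.from_euler("xyz",[180,0,112],degrees=True); C=R.from_euler("xyz",s["ee_rot"],degrees=True)
print("rot",np.degrees((C.inv()*D).as_rotvec()))
E
```

```text
t: 14.85
position: [624.9, 89.9, 246.6]
ee_rot: [179.9, 0.9, 10.7]
ft_force: [0.7, -0.2, 1.0]
width: 0.706
t: 16.05
position: [622.2, 90.0, 219.2]
ee_rot: [-177.2, -0.9, 113.7]
ft_force: [0.1, -0.7, 0.1]
width: 0.702
[622.02554948  89.97501855 218.88304191] [-177.16238211   -0.90101667  114.24493051] [  4.04738651  29.84355247  79.77225648  -0.14066204  73.358309
 -20.17607857]
0.97 [333.4, 221.3] [632.73191459  91.68294658 165.        ] ((333.0, 222.5), (61.0, 30.0), 90.0)
tool x,y -2.5042926845374414 8.05670693115187
rot [-2.85484794 -0.8451285   2.26673714]
```

View pics/w5.png

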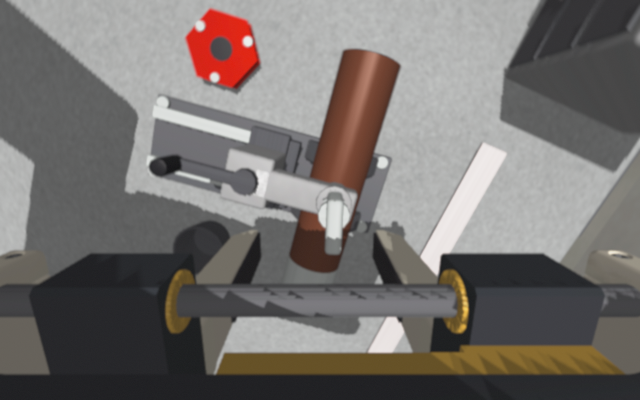

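```bash
python3 -m handwheel '[[[-0.25,0.8,0],[-2.8,-0.8,2],0.3],[[0,0,0],[0,0,0],0.3]]'
python3 - <<'E'
from h import *
imaging.read_camera("wrist");W=imaging.get_calibration("wrist");s=r.get_state();print(s["position"],s["ee_rot"])
o=models.outline_of("wrist","wing")
for d in o[:1]: print(d["confidence"],d["uv"],atz(W,d["uv"],165),cv2.minAreaRect(np.argwhere(d["pixels"])[:,::-1].astype(np.float32)))
e=np.array([631,91.])-s["position"][:2]; t=np.radians(s["ee_rot"][2])
print("tool x,y",e@[np.cos(t),np.sin(t)],e@[np.sin(t),-np.cos(t)])
E
```

```text
t: 16.35
position: [630.1, 90.8, 216.5]
ee_rot: [-179.9, -0.0, 111.0]
ft_force: [0.7, 0.4, -0.3]
width: 0.699
[629.80489092  90.81225552 216.53824181] [-1.79761473e+02 -6.96356165e-02  1.11061267e+02]
0.59 [320.3, 216.7] [632.42725157  92.44954186 165.        ] ((318.6263732910156, 218.13568115234375), (31.002687454223633, 61.59636688232422), 11.003539085388184)
tool x,y -0.25427908793699444 1.1827408194814768
```

Centred. I'll descend and close.

```bash
python3 -m handwheel '[[[0,0.1,2.5],[0,0,0],0.5],[[0,0,2.5],[0,0,0],0.5],[[0,0,1.7],[0,0,0],0.6],[[0,0,0],[0,0,0],0.6]]'
python3 -m handwheel '[[[0,0,0.1],[0,0,0],0.8],[[0,0,0.1],[0,0,0],1],[[0,0,0.1],[0,0,0],1],[[0,0,0],[0,0,0],1],[[0,0,0],[0,0,0],1]]' 20
```

```text
t: 16.85
position: [630.2, 91.1, 147.7]
ee_rot: [-179.6, -0.1, 110.9]
ft_force: [0.1, -0.4, -0.5]
width: 0.423
t: 17.35
position: [631.4, 91.5, 147.0]
ee_rot: [-179.7, -0.1, 110.8]
ft_force: [1.1, -1.1, -5.7]
width: 0.127
```

```bash
python3 -m handwheel '[[[0,0,0],[0,0,8],1],[[0,0,0],[0,0,8],1],[[0,0,0],[0,0,8],1],[[0,0,0],[0,0,8],1]]' 30
```

```text
t: 17.75
position: [632.5, 91.5, 147.0]
ee_rot: [-179.9, 0.0, 77.8]
ft_force: [4.4, -0.5, -6.6]
width: 0.124
```

```bash
python3 -m handwheel '[[[0.02,0.08,0],[0,0,8],1],[[0.04,0.07,0],[0,0,8],1],[[0.05,0.06,0],[0,0,8],1],[[0.06,0.04,0],[0,0,8],1]]'
```

```text
t: 18.15
position: [633.7, 91.1, 146.9]
ee_rot: [-179.8, 0.4, 44.4]
ft_force: [-2.5, -3.5, -2.4]
width: 0.126
```

```bash
python3 -m handwheel '[[[0.06,0.04,0],[0,0,8],1],[[0.05,0.02,0],[0,0,8],1],[[0.05,0,0],[0,0,8],1]]';python3 -m handwheel '[[[0.05,0,0],[0,0,5],1],[[0.05,0,0],[0,0,5],1]]'; python3 -c "
from workcell import r
print(r.get_state()['wrist_torque'])"
```

```text
t: 18.45
position: [634.1, 90.3, 146.9]
ee_rot: [180.0, 0.6, 19.4]
ft_force: [-2.9, -2.5, -3.0]
width: 0.128
t: 18.65
position: [634.2, 89.9, 146.9]
ee_rot: [179.8, 0.8, 8.9]
ft_force: [-2.3, -1.9, -2.1]
width: 0.133
[0.06681864 0.17686932 0.09332867]
```

```bash
for i in 1 2 3; do python3 -m handwheel '[[[0.03,0,0],[0,0,4],1]]' | egrep 'rot|force|width'; python3 -c "
from workcell import r
print(r.get_state()['wrist_torque'])"; done
```

```text
ee_rot: [179.8, 0.8, 4.7]
ft_force: [-0.4, 0.4, -3.3]
width: 0.133
[ 0.27011511 -0.03415489  0.61459003]
ee_rot: [179.7, 0.8, 0.6]
ft_force: [-0.8, 0.8, -3.6]
width: 0.145
[0.21862925 0.1514452  0.6807017 ]
ee_rot: [179.6, 0.8, -3.5]
ft_force: [0.1, 0.1, -3.4]
width: 0.153
[0.17830101 0.16355889 0.87476282]
```

Seated: torque rises 0.6 to 0.87 N·m while the grip yields, at a wing yaw of about 9°, which matches the bed axis. Now back off to tool yaw of about 99°.

```bash
python3 -m handwheel '[[[0,0,0],[0,0,-6],1],[[0.04,0,0],[0,0,-7],1]]';python3 -m handwheel '[[[0.05,0,-0.05],[0,0,-8],1],[[0.05,0.02,-0.05],[0,0,-8],1],[[0.05,0.03,-0.05],[0,0,-8],1]]'
```

```text
t: 19.15
position: [634.8, 90.0, 147.0]
ee_rot: [179.8, 0.8, 9.6]
ft_force: [0.3, 2.2, -5.6]
width: 0.127
t: 19.45
position: [634.5, 90.9, 147.0]
ee_rot: [-179.6, 1.1, 34.5]
ft_force: [-2.5, 2.9, -4.7]
width: 0.127
```

```bash
python3 -m handwheel '[[[0.05,0.05,-0.05],[0,0,-8],1],[[0.03,0.06,-0.05],[0,0,-8],1],[[0.02,0.07,-0.05],[0,0,-8],1],[[0.01,0.07,-0.05],[0,0,-8],1]]';python3 -m handwheel '[[[0,0.05,0],[0,0,-8],1],[[0,0.05,0],[0,0,-8],1],[[0,0.05,0],[0,0,-8],1]]'
```

```text
t: 19.85
position: [633.2, 91.9, 147.0]
ee_rot: [-178.5, 0.8, 67.9]
ft_force: [-4.9, 2.6, -5.0]
width: 0.13
t: 20.15
position: [632.3, 92.4, 146.9]
ee_rot: [-178.0, 0.1, 93.0]
ft_force: [-4.7, 0.6, -1.2]
width: 0.131
```

```bash
python3 -m handwheel '[[[0,0,0],[0,0,-6.2],1],[[0,0,0],[0,0,0],1],[[0,0,0],[0,0,0],1],[[0,0,0],[0,0,0],1],[[0,0,0],[0,0,0],1]]'
python3 - <<'E'
from h import *
s=r.get_state();print(s["wrist_torque"],s["qd"].round(2))
p=imaging.read_camera("side"); a=cv2.imread("pics/s1.png"); b=cv2.resize(p[140:260,260:440,::-1],None,fx=4,fy=4,interpolation=2)
for y0,y1,x0,x1 in [(270,335,105,262),(290,390,205,262)]:
    m=cv2.matchTemplate(b,a[y0:y1,x0:x1],cv2.TM_CCOEFF_NORMED);print(cv2.minMaxLoc(m)[1::2],"home",(x0,y0))
c=imaging.read_camera("wrist"); cv2.imwrite("pics/w6.png",c[:,:,::-1])
cv2.imwrite("pics/f.png",np.vstack([cv2.resize(b,(480,320)),cv2.resize(c[:260,60:500,::-1],(480,284))]))
E
```

```text
t: 20.65
position: [631.9, 92.3, 147.0]
ee_rot: [-178.0, -0.1, 99.2]
ft_force: [-1.7, -0.3, -3.8]
width: 0.133
[-0.01281039 -0.7525231   0.02953768] [ 0.02 -0.03  0.03  0.05  0.03  0.98]
(0.852124035358429, (105, 272)) home (105, 270)
(0.9061858654022217, (206, 291)) home (205, 290)
```

View pics/f.png

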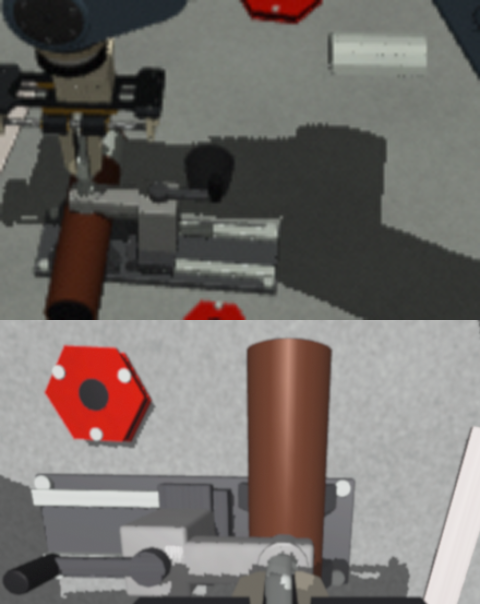

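Frame is home (template within 1 px, about 1 mm), the lever points straight back, and the wing is gripped across the bed. One last settle, then hand in.

```bash
python3 -m handwheel '[[[0,0,0],[0,0,0],1],[[0,0,0],[0,0,0],1],[[0,0,0],[0,0,0],1]]'; python3 -c "
from workcell import r
s=r.get_state();print(s['qd'].round(2),s['wrist_torque'].round(2));print(r.close_job())"
```

```text
t: 21.05
position: [631.9, 92.3, 147.0]
ee_rot: [-178.0, -0.1, 99.2]
ft_force: [-0.5, 1.2, -3.9]
width: 0.131
[-0.04  0.02 -0.15 -0.09 -0.02  0.11] [-0.1  -0.72  0.03]
the job is handed in; nothing more can be done
None
```

I finished the sequence and handed the job in at t ≈ 21 s, with the fingers still gripping the wing. No verdict is reported.

1. **Frame:** I pushed it to its stop, where it stopped moving and the wrist force rose to about 20 N.
2. **Lever:** I swung it until it hit its stop at about 23 N; the picture put it at about 91°.
3. **Screw:** I turned it clockwise until the torque rose to 0.6–0.9 N m, with the wing in line with the bed. I then backed it off to tool yaw 99.2°, about 90° from the seat.

**What went wrong:** when the lever hit its stop, the fingers slipped off the knob and the frame was pulled back about 10 mm. I pushed it home again with the fingers either side of the locked lever, before touching the screw. I could not tell whether the frame moved before or after the lever passed its locked angle. Even so, the frame was home with the lever locked for over 0.2 s before the screw was turned.

**Last checks:**
- The frame was within about 1 mm of its home position in the side view.
- The lever pointed straight back along the bed.
- The grip opening was about 12 mm, the wing's thickness, at the 30 N grip setting.
- The arm was still and forces were under 5 N.
- The tool was tilted about 2°, with a steady 0.7 N m side moment on the wrist.
- I did not measure how far the bystanders had moved. No move went near them at their height, and those in view in the pictures looked unmoved.

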